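# Press the oblong stamp into the corner of the stamp positioner

### The job

Take the hand stamp with the oblong base up and off its hook on the rack and set it flat on the card in the stamp positioner, its long side along the long fence. Push it snugly into the corner, so that it presses firmly on both fences at once, and finish like that: still gripping the handle and pushing, nothing let go. Leave the other two stamps hanging and everything else on the table where it is.

Things in the scene. Friction and masses are not known exactly. Their poses are not given: they have to be found in the camera images.
- oblong_stamp: The stamp to use, 0.2 kg. Base 50 mm (x) by 80 mm (y), 20 mm tall, wood with smooth black plastic sole; steel neck 12 mm thick from 20 to 42 mm height. Origin: centre of the underside, z up. It hangs by the underside of its handle, axes parallel to the rack's, underside 93 mm above the table. All stamps have the same neck and handle; which hangs on which hook varies.
- oblong_stamp_handle (a point): Centre of the oblong stamp's wooden handle block, 60 mm above its underside. The handle measures 36 mm (stamp x) by 30 mm (stamp y) and spans 42 to 78 mm above the underside.
- square_stamp: Another hanging stamp, base 45 mm square; stays on its hook. Origin: centre of its underside.
- round_stamp: Another hanging stamp, round base of 50 mm diameter; stays on its hook. Origin: centre of its underside.
- rack: Fixed wooden stamp rack, 360 mm long (y). Origin: on the table, below the middle hook's stamp. A crossbar along y (x = 53 to 71 mm, top at 135 mm) on two end posts carries three two-pronged steel hooks at y = -100, 0, 100 mm, open towards -x. The prongs stand 18 mm apart, each 9 mm wide, 5 mm thick, top at 135 mm. A hanging stamp's neck stands between them at x = 0.
- hook_lip (a point): Top of the lips at the prong tips of the middle hook (rack x = -27 mm, 142 mm high). The lips of all hooks rise 7 mm above the prongs. A stamp can rise at most 17 mm before its base strikes the prongs from below: lift it 10 to 14 mm so its handle clears the lips, then draw it to the rack's -x by 70 mm or more. Nothing on the rack is taller than the handles.
- positioner: Fixed stamp positioner: plywood board 200 by 200 mm, 8 mm thick, with a card on it. Origin: centre of its underside. Two aluminium fences form an L; the stamp's place is the inner corner, at +x, -y. A stamp fully home has its underside at z = 8 mm, its centre at x = 35, y = -25 mm, axes parallel to the board's (a half turn is the same).
- long_fence: The longer fence, fixed on the board and running along its y, 168 mm long, 18 mm wide, 16 mm tall. Its inner face, which looks to -x of the board, lies at x = 60 mm of the board. Origin: centre of its underside.
- short_fence: The shorter fence, fixed on the board and running along its x, 110 mm long, 18 mm wide, 16 mm tall. Its inner face, which looks to +y of the board, lies at y = -65 mm of the board. Origin: centre of its underside.
- corner (a point): The inner corner where the faces of the two fences meet, on the board's upper face. The stamp's base slides easily on card and fences (friction about 0.25); fences and board are rigid.
- pen: Bystander: red and white drawing pen lying on the table, about 165 mm long (x), 22 mm thick.
- cup: Bystander: red cup, 60 mm diameter, 75 mm tall. Origin: centre of its underside.
- dish: Bystander: white open dish, 130 by 90 by 30 mm.
- phone: Bystander: black phone lying flat, 150 by 72 by 9 mm.
- glue: Bystander: white bottle with a yellow cap, 44 mm diameter, 100 mm tall. Origin: centre of its underside.
- ink_pad: Bystander: dark flat ink pad tin, 90 by 65 by 18 mm.
There are look-alikes about, which are no part of the job. What is shaped like the oblong_stamp but turquoise or yellow is not meant.

How it is judged:
By the outcome, as a careful person would: the job done as asked, in the order asked, and still so for the second after the job is handed in, while the arm keeps its last pose, push and grip.
It also fails if it takes over 58 s, if anything falls off the work surface, if the arm or the gripper's body presses on something with over 40 N, if the wrist force passes 120 N, or if a joint passes its speed limit or range.

### The arm

A 7-joint arm with a two-finger parallel gripper is mounted at the origin on the work surface. World frame = base frame: x ahead of the robot, y to its left, z up, the work surface at z = 0. Lengths are in m, angles in rad, forces in N, time in s.
With the tool pointing down it reaches from about 0.4 to 0.85 m from the base axis. Payload 10.4 kg.
Tool frame: the origin (TCP) lies midway between the tips of the shut fingers; the grasp point (between the pads) lies 19 mm behind it; z points along the fingers, y is the line along which they close (so a half turn about z gives the same grasp; the last joint's range is limited). The gripper opens to 85 mm and grips with 20 to 120 N. Pads are 22 mm wide; open, the fingers measure 114 mm over their backs; the gripper's body (76 mm by 85 mm) begins 54 mm behind the grasp point. The pads swing forward as they close: fully open they stand 13 mm farther back than shut.
Start: joints at [1.257, 0.332, -0.065, 1.46, 0.022, 1.35, -0.088], TCP at [0.179, -0.599, 0.231] pointing down, gripper open.
Joint ranges: [-2.6, 2.6], [-0.5, 2.12], [-1.47, 1.34], [0.16, 2.42], [-1.27, 4.41], [0.06, 2.06], [-2.6, 2.6]. Speed limits (rad/s): [2.22, 2.22, 2.79, 2.79, 3.14, 3.14, 3.14].

### API

Orientations are given as a unit quaternion [x, y, z, w].
In Python, from workcell import get_obs, camera, camera_params, hand_in gives the robot as it stands.
- The arm moves only by the tool carry_out, never from a script. Its argument "commands" is a list that holds one entry, the list of rows, each a list of 6 numbers: the shift along the tool's x, y, z in units of 40 mm (1.0 is 40 mm), then the turn, a rotation vector about the tool's x, y, z in units of 6 degrees (1.0 is 6 degrees). In form: [[[x, y, z, ax, ay, az], ...]]. A call has 1 to 20 rows; each row shifts and turns the commanded pose from where the row before left it, along the tool's axes as they then stand; what a row does not reach is not made up. A row lasts 1/12 s, in which the tool goes at most 41.7 mm and 7.16 degrees, less where a joint would pass 70% of its speed; a pose out of reach is approached as far as the arm can. A call is refused whole if a number of a shift passes 1 or a number of a turn 1, either way. A call with a gripper value outside its range is refused whole. "hand" is the closure, from -1 (fully open) to 1 (shut), set as the call begins (left out, the last holds). The fingers move at their own pace and stop on an object; "force" is the grip in N (left out, the last holds). Time passes only in rows, so rows that do not move let the fingers close. It gives the time, the measured TCP pose, the force, the opening and the grip force at its end, in the units of the state.
- get_obs(): the state, without advancing time (a new reading comes with each control period).
- camera(name): name is "scene" or "top" or "wrist"; returns the picture (480x640x3 uint8, red, green, blue); there is no depth.
- camera_params(name): a dict with "mtx" (3x3 intrinsics, pixels), "R" (3x3) and "t" (3): a world point X has camera coordinates R X + t. Camera axes: x right, y down, z forward; pixel columns grow to the right and rows downward; lengths in m; the calibration is good to about 2 mm. A picture is of the moment at which its call begins: read the wrist's pose just before it. camera_params takes no time and is no camera call; for the wrist camera it gives the pose at the moment of the call.
- hand_in(): hands the job in; it is judged then, once.
The state is a dict: "clock": time; "joint_pos": joint angles; "joint_velocities": joint speeds; "tau": joint torques, N m; "position": TCP position; "ee_rot": TCP orientation; "ft_force": force on the tool from outside, world axes, zero at the start; "torque": the same for the moment, N m; "grip_width": opening from 0.0 (shut) to 1.0 (fully open); "grasp_force": force on a finger pad.
Only numpy, scipy, OpenCV 4.12 (cv2) and the standard library are available. Lean on these libraries where they do the work, as an engineer would, in place of code of your own. Each camera call takes 0.05 s, during which the arm holds its last target. There are 200 camera calls.

## Working session

There is one attempt and no reset: what is moved stays moved. The work goes in short steps, Python scripts to look and compute and a tool call to move; the robot and the scene stay as the last step left them, time stands still between calls to the robot, and variables do not carry over. Pictures are saved under pics/ and viewed, at most 10 in all, crops included, and the job is handed in when it is done.

Besides the shell and the picture viewer there is one more tool, called in YAML: its name, and indented under it one key for each argument. carry_out: Moves the arm, as the interface text tells. Its arguments: {"type":"object","properties":{"commands":{"type":"array"},"hand":{"type":"number"},"force":{"type":"number"}},"required":["commands"]}

```bash
mkdir -p pics; python3 - <<'E'
from workcell import *
import cv2
for n in("scene","top"):
    cv2.imwrite(f"pics/{n}1.png",camera(n)[:,:,::-1]); p=camera_params(n); print(n,p)
o=get_obs();print(o)
E
```

```text
scene {'mtx': array([[460.62062108,   0.        , 318.66515003],
       [  0.        , 460.62062108, 231.66587237],
       [  0.        ,   0.        ,   1.        ]]), 'R': array([[ 0.36577785,  0.93048424,  0.02014058],
       [ 0.58387481, -0.21256446, -0.78352189],
       [-0.7247736 ,  0.29835453, -0.62103768]]), 't': array([-0.23007782, -0.2313165 ,  1.62352103])}
top {'mtx': array([[579.21048107,   0.        , 319.20557328],
       [  0.        , 579.21048107, 240.05290435],
       [  0.        ,   0.        ,   1.        ]]), 'R': array([[ 0.01779902, -0.99983736,  0.00290561],
       [-0.99682325, -0.01797085, -0.07759161],
       [ 0.0776312 , -0.00151533, -0.99698099]]), 't': array([1.25619305e-03, 5.78866707e-01, 1.83381381e+00])}
{'clock': 0.1, 'joint_pos': array([ 1.25742388,  0.33282622, -0.06468849,  1.46086252,  0.02164565,
        1.34989073, -0.08846484]), 'joint_velocities': array([-9.18798995e-04, -3.27338215e-03,  4.30849001e-04, -1.41945022e-03,
        8.83435335e-04, -6.10763003e-04,  3.03555508e-05]), 'tau': array([ 1.88455742e-03, -6.26750278e+01,  4.95383434e-02, -3.92429996e+01,
        1.64662383e-02,  7.01412544e-03,  8.87074521e-05]), 'position': array([ 0.17906275, -0.59845095,  0.23058204]), 'ee_rot': array([ 9.89445934e-01,  1.44901093e-01, -1.45574823e-04, -6.28586086e-04]), 'ft_force': array([-0.04565032,  0.22264274,  0.08127131]), 'torque': array([ 0.00117106, -0.00621235, -0.02642207]), 'grasp_force': 0.0, 'grip_width': 0.9978872945694888}
```

View pics/scene1.png

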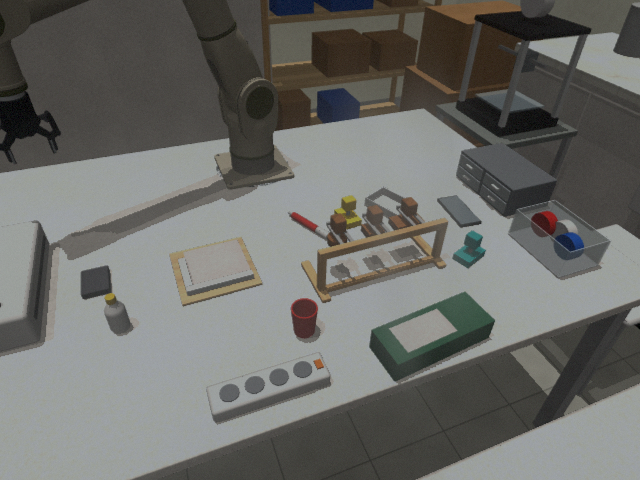

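View pics/top1.png

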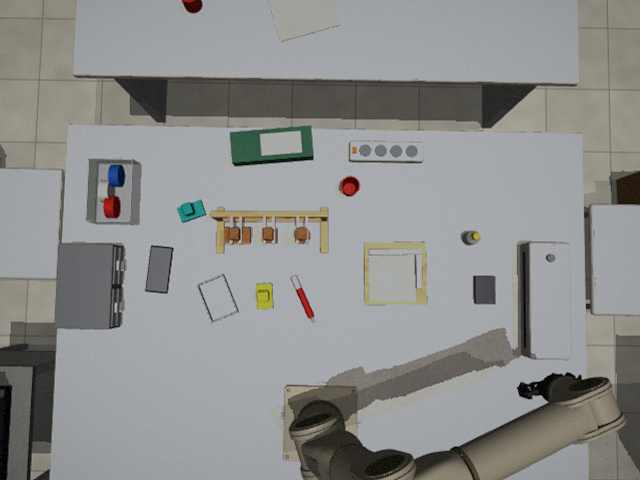

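The scene view shows the rack (centre about 375,250), the positioner (215,268) and the turquoise and yellow look-alikes. In the top view the rack's bar is at row 214, with handles near (233,235), (268,235) and (302,235). The positioner is at (395,273) with its fences at the top and right. I'll enlarge these parts.

```bash
python3 - <<'E'
import cv2,numpy as np
t=cv2.imread("pics/top1.png");s=cv2.imread("pics/scene1.png")
z=lambda a,w,h:cv2.resize(a,(w,h),interpolation=cv2.INTER_CUBIC)
a=z(t[200:260,205:335],520,240)   #x4
b=z(t[238:308,360:430],280,280)   #x4
c=z(s[185:305,295:455],480,360)   #x3
d=z(s[230:310,165:265],300,240)  #x3
im=np.zeros((600,800,3),np.uint8)
im[:240,:520]=a;im[:280,520:]=b;im[240:,:480]=c;im[300:540,490:790]=d
cv2.imwrite("pics/comp.png",cv2.convertScaleAbs(im,alpha=1.4))
E
```

```text
(no output)
```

View pics/comp.png

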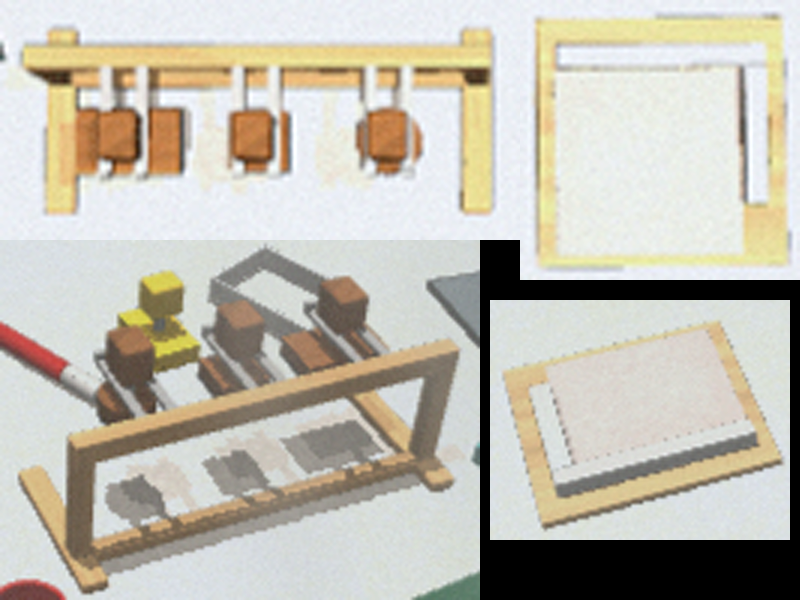

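The composite shows that the oblong stamp hangs on the left hook in the top view (rack +y), with its handle near (118,130) in the crop. The positioner's long fence is at world +x and its short fence at world -y, so both frames are nearly aligned with world. Next I'll get a rough fit.

```bash
cat > h.py <<'E'
import numpy as np, cv2
from scipy.optimize import least_squares
from scipy.spatial.transform import Rotation as Ro
from workcell import *
def proj(X,p):
    c=np.atleast_2d(X)@p["R"].T+p["t"]; return c[:,:2]/c[:,2:]*[p["mtx"][0,0],p["mtx"][1,1]]+p["mtx"][:2,2]
def plane(uv,z,p):
    C=-p["R"].T@p["t"]; d=np.c_[(np.atleast_2d(uv)-p["mtx"][:2,2])/[p["mtx"][0,0],p["mtx"][1,1]],np.ones(len(np.atleast_2d(uv)))]@p["R"]
    return C+d*((z-C[2])/d[:,2])[:,None]
def place(X,q): # q=x,y,yaw[,z]
    c,s=np.cos(q[2]),np.sin(q[2]); X=np.atleast_2d(X).astype(float)
    return np.c_[q[0]+c*X[:,0]-s*X[:,1],q[1]+s*X[:,0]+c*X[:,1],X[:,2]+(q[3] if len(q)>3 else 0)]
def fit(views,q0): # views: [(pts3,uv,params)]
    f=lambda q:np.concatenate([(proj(place(X,q),p)-uv).ravel() for X,uv,p in views])
    r=least_squares(f,q0,loss="soft_l1"); return r.x,f(r.x).reshape(-1,2)
def rel(target,yaw):
    """shift in tool frame, units 40mm, and turn about tool z (6deg) to reach target TCP, tool y axis direction yaw"""
    o=get_obs();R=Ro.from_quat(o["ee_rot"]);d=R.inv().apply(np.array(target)-o["position"])/.04
    y=R.as_matrix()[:,1];a=np.arctan2(y[1],y[0]);e=(yaw-a+np.pi/2)%np.pi-np.pi/2
    # tilt too
    tz=R.as_matrix()[:,2];t=R.inv().apply(np.cross(tz,[0,0,-1]))
    rv=np.degrees(t+np.array([0,0,-e]))/6
    return d.round(3),rv.round(3),np.array(o["position"]).round(4),np.degrees(a).round(2)
E
python3 - <<'E'
from h import *
T=camera_params("top");S=camera_params("scene")
t=lambda x,y:(205+x/4-.375,200+y/4-.375); tb=lambda x,y:(360+(x-520)/4-.375,238+y/4-.375)
s=lambda x,y:(295+x/3-.33,185+(y-240)/3-.33); sb=lambda x,y:(165+(x-490)/3-.33,230+(y-300)/3-.33)
rt=np.array([[.071,.18,.135],[.071,-.18,.135],[.053,-.18,.135],[.053,.18,.135]]);
rs=np.array([[.071,.18,.135],[.071,-.18,.135]])
q,e=fit([(rt,np.array([t(23,45),t(492,45),t(492,68),t(23,68)]),T),(rs,np.array([s(459,349),s(90,444)]),S)],[.65,.15,0,0])
print(q,e.round(1).tolist()); print(place([[0,.1,.171],[0,.1,.1],[-.027,.1,.142]],q))
bt=np.array([[.1,.1,.008],[.1,-.1,.008],[-.1,-.1,.008],[-.1,.1,.008]])
bs=np.array([[.1,.1,.008],[.1,-.1,.008],[-.1,-.1,.008],[-.1,.1,.008]])
q2,e2=fit([(bt,np.array([tb(537,18),tb(780,18),tb(788,264),tb(541,266)]),T),(bs,np.array([sb(783,460),sb(544,524),sb(504,371),sb(718,322)]),S)],[.6,-.2,0,0])
print(q2,e2.round(1).tolist());print(place([[.035,-.025,.008]],q2))
q=[*q[:3]];print(rel(place([[0,.1,.33]],q)[0]-[.06,0,0],q[2]+np.pi/2))
w=camera_params("wrist");o=get_obs();print(w, Ro.from_quat(o["ee_rot"]).inv().apply(-w["R"].T@w["t"]-o["position"]))
print(w["R"]@Ro.from_quat(o["ee_rot"]).as_matrix())
E
```

```text
[ 0.58474018  0.16460459  0.01877423 -0.00175509] [[-1.2, 0.1], [0.6, 0.0], [0.7, 0.2], [-1.3, 0.2], [2.0, -0.5], [-5.7, 1.7]]
[[0.58286286 0.26458696 0.16924491]
 [0.58286286 0.26458696 0.09824491]
 [0.55586762 0.26408009 0.14024491]]
[ 0.47827672 -0.2343151   0.02644959 -0.00367817] [[-0.4, 0.1], [0.6, -0.4], [0.0, 0.2], [-0.5, 0.3], [0.2, -0.2], [-0.4, 0.5], [-0.3, 0.3], [0.5, -0.5]]
[[ 0.51392564 -0.25838073  0.00432183]]
(array([ 14.421, -18.209,  -2.464]), array([-1.200e-02,  1.000e-03,  2.598e+00]), array([ 0.1791, -0.5985,  0.2306]), np.float64(-73.34))
{'mtx': array([[377.77824579,   0.        , 325.89293647],
       [  0.        , 377.77824579, 242.67924073],
       [  0.        ,   0.        ,   1.        ]]), 'R': array([[ 2.87120758e-01, -9.57894085e-01, -7.69641617e-04],
       [-9.07119832e-01, -2.72159542e-01,  3.21033946e-01],
       [-3.07725983e-01, -9.14773527e-02, -9.47067375e-01]]), 't': array([-0.62494483, -0.041254  ,  0.37856862])} [ 0.08275294  0.00035178 -0.14072024]
[[ 3.93696536e-04  9.99999789e-01 -5.16492035e-04]
 [-9.47101481e-01  2.07110673e-04 -3.20934171e-01]
 [-3.20933996e-01  6.15521042e-04  9.47101363e-01]]
```

carry_out:
  commands:
    - [[0.84,-0.45,-0.12,0,0,0],[0.84,-0.45,-0.12,0,0,0],[0.84,-0.45,-0.12,0,0,0],[0.84,-0.45,-0.12,0,0,0],[0.84,-0.45,-0.12,0,0,0],[0.84,-0.45,-0.12,0,0,0],[0.84,-0.45,-0.12,0,0,0],[0.84,-0.45,-0.12,0,0,0],[0.84,-0.45,-0.12,0,0,0],[0.84,-0.45,-0.12,0,0,0]]
  hand: -1

```text
clock: 0.93
position: [0.4503, -0.3284, 0.2794]
ee_rot: [0.989, 0.145, -0.0, -0.0]
ft_force: [1.5, -0.7, 0.4]
grip_width: 0.997
grasp_force: 0.0
```

carry_out:
  commands:
    - [[0.49,-0.86,0,0,0,0],[0.49,-0.86,0,0,0,0],[0.49,-0.86,0,0,0,0],[0.49,-0.86,0,0,0,0],[0.49,-0.86,0,0,0,0],[0.49,-0.86,0,0,0,0],[0.49,-0.86,0,0,0,0],[0.49,-0.86,0,0,0,0],[0.25,-0.84,-0.05,0,0,0],[0.25,-0.84,-0.05,0,0,0],[0.25,-0.84,-0.05,0,0,0],[0.25,-0.84,-0.05,0,0,0],[0.25,-0.84,-0.05,0,0,0],[0.25,-0.84,-0.05,0,0,0],[0.25,-0.84,-0.05,0,0,0],[0.25,-0.84,-0.05,0,0,0],[0,0,0,0,0,0.85],[0,0,0,0,0,0.85],[0,0,0,0,0,0.85],[0,0,0,0,0,0]]

```text
clock: 2.6
position: [0.5202, 0.2592, 0.2949]
ee_rot: [1.0, 0.01, -0.0, 0.0]
ft_force: [0.2, -0.1, -0.2]
grip_width: 0.999
grasp_force: 0.0
```

```bash
python3 - <<'E'
from h import *
p=camera_params("wrist");im=camera("wrist");np.savez("w1.npz",**p);o=get_obs()
print(o["clock"],rel([.583-.0,.265,.30],.0188+np.pi/2),o["joint_pos"])
cv2.imwrite("pics/w1.png",im[:,:,::-1])
E
```

```text
2.65 (array([ 1.572, -0.11 , -0.128]), array([0.004, 0.005, 0.061]), array([0.5203, 0.259 , 0.2949]), np.float64(-88.55)) [ 0.04483128  0.28612466 -0.72322715  1.44970756  0.18874794  1.47717948
 -2.22141615]
```

View pics/w1.png

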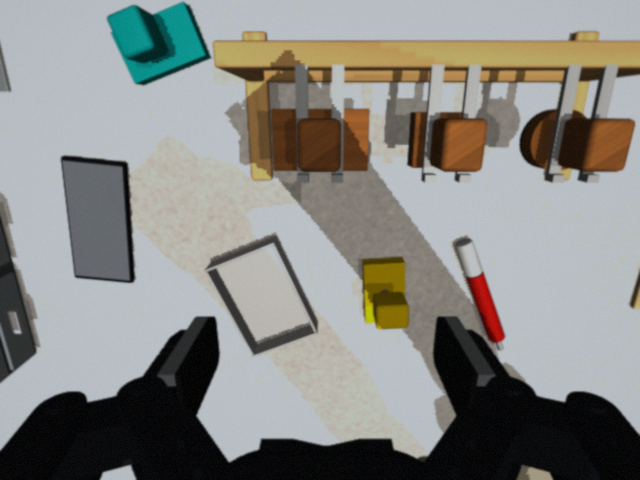

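The wrist view shows the oblong stamp with its top face at about (299–340, 119–170) and its wide base behind. The lips are at (303,177) and (337,177), and the bar's left end is at (215,41)–(215,67). I'll move over it, take a second view, then fit from both.

carry_out:
  commands:
    - [[0.75,-0.05,0.15,0,0,0.06],[0.75,-0.05,0.15,0,0,0],[0,0,0,0,0,0],[0,0,0,0,0,0]]

```text
clock: 2.98
position: [0.581, 0.2636, 0.2815]
ee_rot: [1.0, 0.01, -0.001, 0.0]
ft_force: [-0.5, -0.2, 0.2]
grip_width: 1.001
grasp_force: 0.0
```

```bash
python3 - <<'E'
from h import *
p=camera_params("wrist");im=camera("wrist");np.savez("w2.npz",**p)
cv2.imwrite("pics/w2.png",im[:,:,::-1])
a=cv2.imread("pics/w1.png")[20:190,200:400];b=im[150:400,160:460,::-1]
o=np.zeros((600,800,3),np.uint8)
A=cv2.resize(a,None,fx=3,fy=3,interpolation=cv2.INTER_CUBIC)[:, :400*1]  # x4 crop below
A=cv2.resize(a[:140,60:160],None,fx=4,fy=4,interpolation=cv2.INTER_CUBIC);o[:560,:400]=A
B=cv2.resize(b,(400,333));o[:333,400:]=B
cv2.imwrite("pics/c2.png",cv2.convertScaleAbs(o,alpha=1.5))
E
```

```text
(no output)
```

View pics/w2.png

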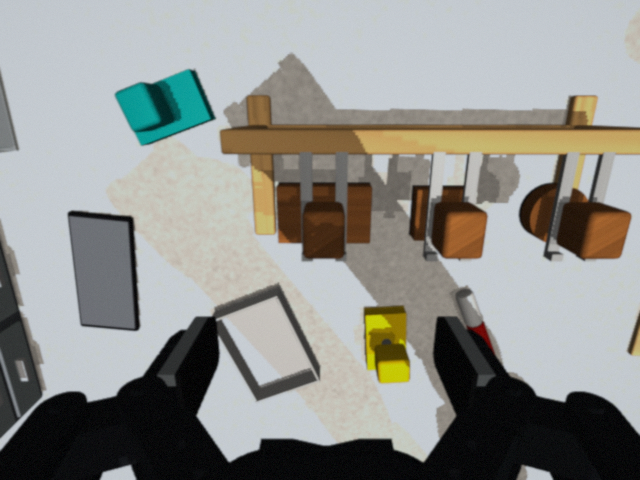

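The second wrist view shows the same handle at (303–345, 203–257), with its back face now visible. I'll enlarge both views to pick corners.

```bash
python3 - <<'E'
import cv2,numpy as np
a=cv2.imread("pics/w1.png")[90:190,270:370];b=cv2.imread("pics/w2.png")[180:280,270:370]
o=np.hstack([cv2.resize(x,(400,400),interpolation=cv2.INTER_CUBIC) for x in(a,b)])
c=cv2.imread("pics/w2.png")[115:165,210:310]
o=np.vstack([o,np.hstack([cv2.resize(c,(400,200),interpolation=cv2.INTER_CUBIC),cv2.resize(cv2.imread("pics/w1.png")[30:80,205:305],(400,200),interpolation=cv2.INTER_CUBIC)])])
cv2.imwrite("pics/c3.png",np.clip(255*(o/255.)**.55,0,255).astype(np.uint8))
E
```

```text
(no output)
```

View pics/c3.png

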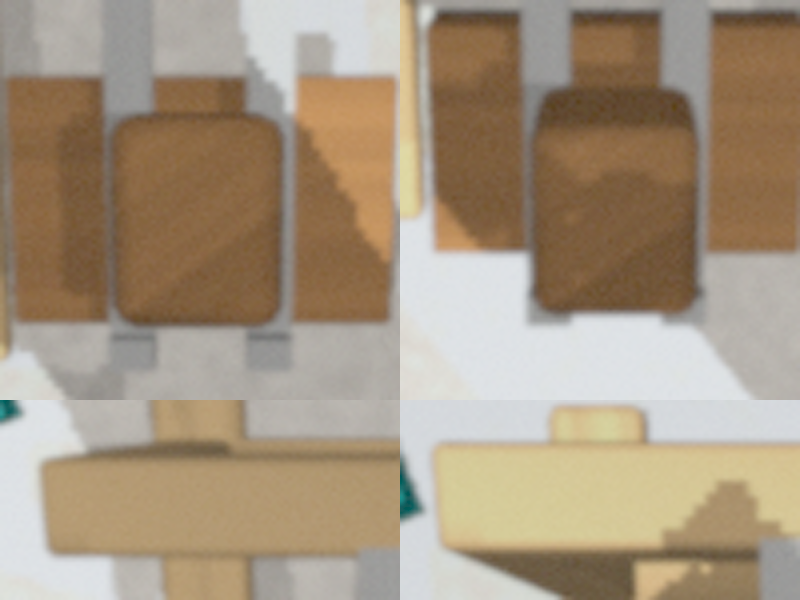

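```bash
python3 - <<'E'
from h import *
w1=dict(np.load("w1.npz"));w2=dict(np.load("w2.npz"))
H=np.array([[.018,.115,.171],[.018,.085,.171],[-.018,.085,.171],[-.018,.115,.171]])
B=np.array([[.071,.18,.135],[.053,.18,.135]])
h1=np.array([[297.6,118.1],[340.4,118.1],[340.4,170.9],[297.8,170.9]]);h2=np.array([[303.2,212.1],[343.6,212.1],[343.9,257.6],[302.9,257.6]])
b1=np.array([[213.4,40.9],[213.6,67.1]]);b2=np.array([[220.4,129.8],[222.1,152.9]])
for n,v in(("handle",[(H,h1,w1),(H,h2,w2)]),("bar",[(B,b1,w1),(B,b2,w2)]),("all",[(np.r_[H,B],np.r_[h1,b1],w1),(np.r_[H,B],np.r_[h2,b2],w2)])):
    q,e=fit(v,[.585,.165,.0,0]);print(n,q.round(4),abs(e).max().round(1),place([[0,.1,.171]],q).round(4))
Q=place([[0,.1,0]],q)[0]; print(rel([Q[0],Q[1],.143],q[2]+np.pi/2))
E
```

```text
handle [ 0.5842  0.1648  0.0174 -0.0063] 2.4 [[0.5825 0.2648 0.1647]]
bar [ 0.5741  0.1656 -0.0387 -0.0055] 1.1 [[0.578  0.2655 0.1655]]
all [ 0.5819  0.1646  0.0023 -0.0095] 2.6 [[0.5816 0.2646 0.1615]]
(array([ 0.044, -0.004,  3.49 ]), array([-0.003,  0.015,  0.166]), array([0.5801, 0.2643, 0.2826]), np.float64(-88.87))
```

carry_out:
  commands:
    - [[0.06,0,0.7,0,0,0],[0,0,0.7,0,0,0],[0,0,0.7,0,0,0],[0,0,0.7,0,0,0],[0,0,0.69,0,0,0],[0,0,0,0,0,0],[0,0,0,0,0,0]]

```text
clock: 3.62
position: [0.5817, 0.2642, 0.144]
ee_rot: [1.0, 0.01, -0.001, 0.0]
ft_force: [-0.5, 0.2, 0.7]
grip_width: 1.0
grasp_force: 0.0
```

carry_out:
  commands:
    - [[0,0,0,0,0,0],[0,0,0,0,0,0],[0,0,0,0,0,0],[0,0,0,0,0,0],[0,0,0,0,0,0],[0,0,0,0,0,0],[0,0,0,0,0,0],[0,0,0,0,0,0],[0,0,0,0,0,0],[0,0,0,0,0,0]]
  hand: 1
  force: 90

```text
clock: 4.45
position: [0.5833, 0.2647, 0.145]
ee_rot: [1.0, 0.009, 0.001, -0.0]
ft_force: [-1.4, 0.1, 6.0]
grip_width: 0.334
grasp_force: 90.0
```

```bash
python3 - <<'E'
from h import *
p=camera_params("wrist");im=camera("wrist");np.savez("w3.npz",**p)
cv2.imwrite("pics/w3.png",im[:,:,::-1]);o=get_obs();print(o["position"],o["ft_force"],o["torque"],o["grip_width"],o["grasp_force"],o["joint_pos"])
E
```

```text
[0.58326481 0.26469953 0.14501622] [-1.07758146  0.3678132   7.49192623] [-0.15990842  0.18219192 -0.01291712] 0.33393576481777815 90.00218868255615 [-0.00382294  0.50744217 -0.66816031  1.49753292  0.32374517  1.24701541
 -2.26677189]
```

View pics/w3.png

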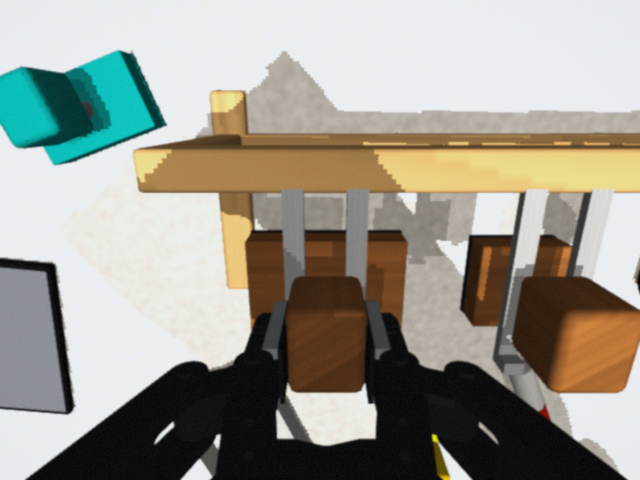

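The wrist view shows the handle (287–366, 277–390) gripped centrally between the pads. I'll lift it next.

carry_out:
  commands:
    - [[0,0,-0.1,0,0,0],[0,0,-0.1,0,0,0],[0,0,-0.1,0,0,0],[0,0,0,0,0,0],[0,0,0,0,0,0]]

```text
clock: 4.92
position: [0.5828, 0.2643, 0.1558]
ee_rot: [1.0, 0.009, 0.0, -0.0]
ft_force: [-0.4, -0.4, -3.4]
grip_width: 0.333
grasp_force: 88.8
```

carry_out:
  commands:
    - [[0,0,-0.03,0,0,0],[0,0,0,0,0,0],[-0.2,0,0,0,0,0],[-0.2,0,0,0,0,0],[-0.2,0,0,0,0,0],[-0.2,0,0,0,0,0]]

```text
clock: 5.42
position: [0.5495, 0.2639, 0.1569]
ee_rot: [1.0, 0.009, -0.0, 0.0]
ft_force: [0.1, 0.7, -1.9]
grip_width: 0.335
grasp_force: 88.9
```

carry_out:
  commands:
    - [[-0.75,0,0,0,0,0],[-0.75,0,0,0,0,0],[-0.6,0,-0.3,0,0,0],[0,0,-0.7,0,0,0],[0,0,0,0,0,0],[0,0.5,0,0,0,0],[0,0.9,0,0,0,0],[0,0.9,0,0,0,0],[0,0.9,0,0,0,0],[0,0.9,0,0,0,0],[0,0.9,0,0,0,0],[0,0.9,0,0,0,0],[0,0.9,0,0,0,0],[0,0.9,0,0,0,0],[0,0.9,0,0,0,0],[0,0.9,0,0,0,0],[0,0.9,0,0,0,0],[0,0.9,0,0,0,0],[0,0.9,0,0,0,0],[0,0,0,0,0,0]]

```text
clock: 7.08
position: [0.4732, -0.2333, 0.1964]
ee_rot: [1.0, 0.004, -0.0, 0.001]
ft_force: [-1.8, -0.6, -2.3]
grip_width: 0.334
grasp_force: 89.8
```

```bash
python3 - <<'E'
from h import *
p=camera_params("wrist");im=camera("wrist");np.savez("w4.npz",**p)
cv2.imwrite("pics/w4.png",im[:,:,::-1]);print(rel([.49,-.235,.12],.0264+np.pi/2));o=get_obs();print(o["ee_rot"],o["joint_pos"])
E
```

```text
(array([0.403, 0.143, 1.909]), array([ 0.008,  0.006, -0.146]), array([ 0.4739, -0.2294,  0.1963]), np.float64(-89.37))
[ 9.99984566e-01  5.53223730e-03 -3.24378246e-04  3.95213250e-04] [ 0.68487785  0.1610077  -0.3530272   1.7532087   0.05969505  1.23804783
 -1.24321775]
```

View pics/w4.png

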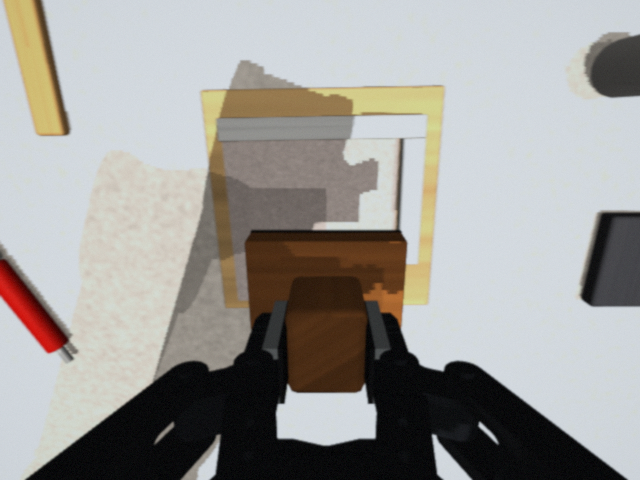

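The board corners are at (202,90), (444,86), (429,304) and (225,308). The stamp base edge is level with the image, so the stamp is aligned with the tool. I'll refine the board pose.

```bash
python3 - <<'E'
from h import *
w=dict(np.load("w4.npz"))
X=np.array([[.1,.1,.008],[.1,-.1,.008],[-.1,-.1,.008],[-.1,.1,.008]])
q,e=fit([(X,np.array([[202,90],[444,86],[429,304],[225,308.]]),w)],[.478,-.234,.026]);print(q,e.round(1).tolist(),place([[.035,-.025,.008]],q))
E
```

```text
[ 0.47674963 -0.23374018  0.0247878 ] [[-2.6, -0.5], [3.1, -0.7], [0.3, 2.6], [-0.3, 1.8]] [[ 0.51235851 -0.25786501  0.008     ]]
```

carry_out:
  commands:
    - [[0.4,0.14,0,0,0,-0.15],[0,0,0.7,0,0,0],[0,0,0.8,0,0,0],[0,0,0.8,0,0,0],[0,0,0.7,0,0,0],[0,0,0,0,0,0],[0,0,0,0,0,0]]

```text
clock: 7.72
position: [0.4906, -0.2297, 0.0764]
ee_rot: [1.0, 0.017, -0.001, -0.001]
ft_force: [-0.4, -0.4, -1.3]
grip_width: 0.331
grasp_force: 89.6
```

carry_out:
  commands:
    - [[0,0,0.1,0,0,0],[0,0,0.1,0,0,0],[0,0,0,0,0,0],[0,0,0,0,0,0]]

```text
clock: 8.05
position: [0.4918, -0.2311, 0.0698]
ee_rot: [1.0, 0.017, 0.001, 0.0]
ft_force: [-0.4, -1.2, -1.9]
grip_width: 0.333
grasp_force: 89.7
```

carry_out:
  commands:
    - [[0,0,0.1,0,0,0],[0,0,0.08,0,0,0],[0,0,0,0,0,0],[0,0,0,0,0,0]]

```text
clock: 8.38
position: [0.4911, -0.2309, 0.0615]
ee_rot: [1.0, 0.017, -0.0, -0.0]
ft_force: [0.3, -0.2, -2.7]
grip_width: 0.337
grasp_force: 89.7
```

```bash
python3 - <<'E'
from h import *
print(rel([.513,-.258,.06],.0255+np.pi/2));o=get_obs();print(o["ee_rot"],o["ft_force"],o["torque"])
E
```

```text
(array([0.524, 0.696, 0.036]), array([-0.002,  0.005,  0.073]), array([ 0.4911, -0.2309,  0.0615]), np.float64(-88.1))
[ 9.99862825e-01  1.65608239e-02 -2.40077657e-04 -1.12085933e-04] [ 0.29535598 -0.19246725 -2.70295843] [ 0.03523296  0.02694103 -0.01537215]
```

carry_out:
  commands:
    - [[0,0,0.04,0,0,0.07],[0,0,0.03,0,0,0],[0,0,0,0,0,0],[0,0,0,0,0,0]]

```text
clock: 8.72
position: [0.4921, -0.2311, 0.06]
ee_rot: [1.0, 0.013, 0.001, 0.0]
ft_force: [-1.3, 1.2, 7.2]
grip_width: 0.333
grasp_force: 90.8
```

carry_out:
  commands:
    - [[0.12,0.15,0,0,0,0],[0.12,0.15,0,0,0,0],[0.12,0.15,0,0,0,0],[0.12,0.15,0,0,0,0],[0,0,0,0,0,0],[0,0,0,0,0,0]]

```text
clock: 9.22
position: [0.5124, -0.2553, 0.06]
ee_rot: [1.0, 0.013, 0.001, 0.001]
ft_force: [1.4, -1.1, 4.8]
grip_width: 0.336
grasp_force: 90.9
```

Next I'll push in small steps and watch the forces.

carry_out:
  commands:
    - [[0.04,0,0,0,0,0],[0.04,0,0,0,0,0],[0,0,0,0,0,0],[0,0,0,0,0,0]]

```text
clock: 9.55
position: [0.5133, -0.2552, 0.06]
ee_rot: [1.0, 0.012, -0.001, 0.001]
ft_force: [-9.2, -0.4, 14.1]
grip_width: 0.335
grasp_force: 92.1
```

carry_out:
  commands:
    - [[0,0.04,0,0,0,0],[0,0.04,0,0,0,0],[0,0,0,0,0,0],[0,0,0,0,0,0]]

```text
clock: 9.88
position: [0.5134, -0.2563, 0.0601]
ee_rot: [1.0, 0.013, -0.001, -0.001]
ft_force: [-10.7, 7.3, 18.9]
grip_width: 0.331
grasp_force: 92.8
```

carry_out:
  commands:
    - [[0,0.05,0,0,0,0],[0.03,0.04,0,0,0,0],[0.02,0.03,0,0,0,0],[0,0,0,0,0,0],[0,0,0,0,0,0],[0,0,0,0,0,0]]
  force: 115

```text
clock: 10.38
position: [0.5139, -0.2579, 0.0603]
ee_rot: [1.0, 0.014, -0.004, -0.003]
ft_force: [-23.8, 19.1, 35.0]
grip_width: 0.334
grasp_force: 113.9
```

```bash
python3 - <<'E'
from h import *
p=camera_params("wrist");im=camera("wrist");np.savez("w5.npz",**p);s=camera("scene")
o=get_obs();print(o["ee_rot"],o["ft_force"],o["torque"],o["position"])
z=np.zeros((600,800,3),np.uint8)
z[:420,:]=cv2.resize(im[150:360,160:560],(800,420),interpolation=cv2.INTER_CUBIC)[:,:,::-1]
z[420:,:300]=cv2.resize(s[225:285,170:270],(300,180),interpolation=cv2.INTER_CUBIC)[:,:,::-1]
z[420:,300:620]=cv2.resize(s[190:280,300:460],(320,180))[:,:,::-1]
cv2.imwrite("pics/w5.png",cv2.convertScaleAbs(z,alpha=1.4))
E
```

```text
[ 0.99989488  0.0138237  -0.00358788 -0.00250159] [-23.79062922  19.41112644  35.31664171] [ 3.9591084   5.42119106 -0.12637939] [ 0.5138383  -0.25795221  0.06029512]
```

View pics/w5.png

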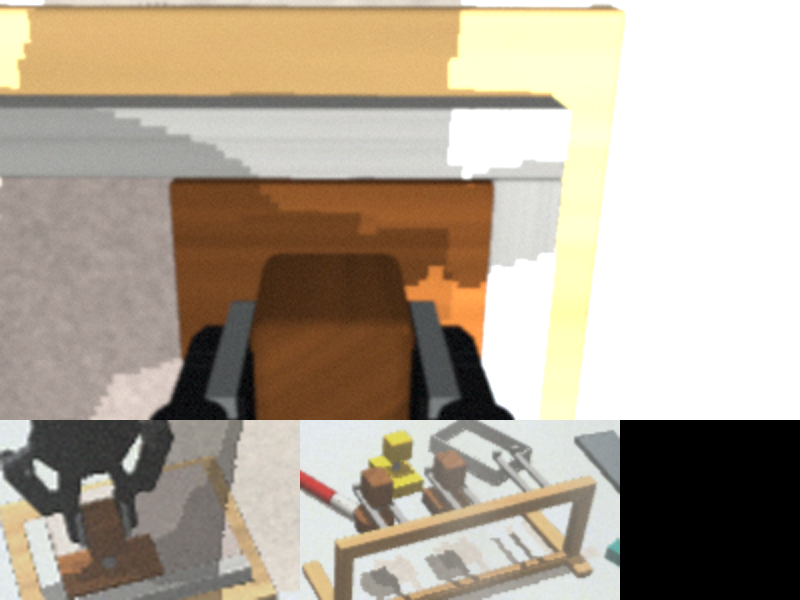

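The view shows the base flush on the long fence (edge at row 180) and on the short fence (column 490). The other two stamps are still hanging. The tool leans about 0.5° under the load, so I'll level it.

carry_out:
  commands:
    - [[-0.01,-0.01,0,-0.05,0.07,0],[-0.01,-0.01,0,-0.03,0.04,0],[0,0,0,0,0,0],[0,0,0,0,0,0],[0,0,0,0,0,0],[0,0,0,0,0,0]]

```text
clock: 10.98
position: [0.5134, -0.2577, 0.06]
ee_rot: [1.0, 0.014, 0.003, 0.002]
ft_force: [-20.0, 16.6, 30.7]
grip_width: 0.329
grasp_force: 113.4
```

```bash
python3 - <<'E'
from h import *
o=get_obs();print(o["ee_rot"],o["ft_force"],o["torque"],o["position"],rel([.513,-.258,.06],.0255+np.pi/2))
E
```

```text
[0.99990157 0.01362732 0.00275478 0.00188482] [-20.01666308  16.57768008  30.65823216] [ 3.74464188  4.66444029 -0.08636544] [ 0.51339265 -0.25771283  0.05999003] (array([-0.01 ,  0.007, -0.   ]), array([ 0.037, -0.052,  0.017]), array([ 0.5134, -0.2577,  0.06  ]), np.float64(-88.44))
```

carry_out:
  commands:
    - [[0.01,0.02,0,0.03,-0.05,0.02],[0.01,0.02,0,0,0,0],[0,0,0,0,0,0],[0,0,0,0,0,0],[0,0,0,0,0,0],[0,0,0,0,0,0]]

```text
clock: 11.48
position: [0.5137, -0.2579, 0.0601]
ee_rot: [1.0, 0.013, -0.001, -0.0]
ft_force: [-25.8, 22.2, 36.4]
grip_width: 0.328
grasp_force: 114.1
```

```bash
python3 - <<'E'
from h import *
camera("scene");o=get_obs();print(o["ee_rot"],o["ft_force"],o["position"],o["joint_velocities"].round(4))
E
```

```text
[ 9.99912955e-01  1.31613240e-02 -7.95571719e-04 -4.77691882e-04] [-25.12306664  22.03386525  36.92032831] [ 0.51368114 -0.25785909  0.06014329] [ 0.0008 -0.0004 -0.001   0.0006 -0.0001 -0.0001  0.0002]
```

The tool is level and steady, with about 25 N on the long fence and 22 N on the short one, so I'm handing in.

```bash
python3 -c "from workcell import *;print(hand_in())"
```

```text
the job is handed in; nothing more can be done
None
```

The job is handed in: the oblong stamp sits flat in the corner, still gripped, with wrist readings of about 25 N towards the long fence and 22 N towards the short one, and the other two stamps still on their hooks.

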